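# Stand the reagent bottles in their spill dishes

### The arm

A 7-joint arm with a two-finger parallel gripper is mounted at the origin on the work surface. World frame = base frame: x ahead of the robot, y to its left, z up, the work surface at z = 0. Lengths are in mm, angles in rad, forces in N, time in s.
With the tool pointing down it reaches from about 425 to 950 mm from the base axis. Payload 4.7 kg.
Tool frame: the origin (TCP) lies on the centre line of the jaws, within the pads' length; the fingertips stand 8 mm ahead of it and the grasp point (between the pads) lies 11 mm behind it; z points along the fingers, y is the line along which they close (so a half turn about z gives the same grasp; the last joint's range is limited). The gripper opens to 87 mm and grips with 3 to 60 N. Pads are 19 mm wide; open, the fingers measure 117 mm over their backs; the gripper's body (75 mm by 190 mm) begins 51 mm behind the grasp point.
Start: joints at [-1.178, 0.469, -0.049, 1.532, 0.024, 1.141, -0.082], TCP at [276.31, 615.876, 209.273] pointing down, gripper open.
Joint ranges: [-2.59, 2.59], [-0.33, 1.99], [-1.39, 1.29], [0.1, 2.45], [-1.04, 4.18], [0.21, 1.99], [-2.66, 2.66]. Speed limits (rad/s): [2.57, 2.57, 3.14, 3.14, 3.14, 3.14, 3.14].

### API

Orientations are given as a unit quaternion [x, y, z, w].
In Python, from bench import status, grab_frame, calibration, order, nets gives the robot as it stands.
- The arm moves only by the shell command python3 -m crank 'ROWS'. ROWS is JSON, a list that holds one entry, the list of rows, each a list of 7 numbers: the shift along the tool's x, y, z in cm, then the turn, a rotation vector about the tool's x, y, z in degrees, then the opening, from -1 (shut) to 1 (fully open). In form: [[[tx, ty, tz, wx, wy, wz, grip], ...]]. A call has 1 to 20 rows; each row shifts and turns the commanded pose from where the row before left it, along the tool's axes as they then stand; what a row does not reach is not made up. A row lasts 1/10 s, in which the tool goes at most 50 mm and 8.59 degrees, less where a joint would pass 70% of its speed; a pose out of reach is approached as far as the arm can. A call is refused whole if a number of a shift passes 5 or a number of a turn 8.59, either way. A call with a gripper value outside its range is refused whole. The fingers move at their own pace and stop on an object; the grip force is fixed at half the most. Time passes only in rows, so rows that do not move let the fingers close. It gives the time, the measured TCP pose, the force, the opening and the grip force at its end, in the units of the state.
- status.state(): the state, without advancing time (a new reading comes with each control period).
- grab_frame(name): name is "scene" or "top" or "wrist"; returns (picture, depth): 480x640x3 uint8, blue, green, red; 480x640 float32, mm along the optical axis (not along the pixel's ray), 0 where there is no reading.
- calibration(name): a dict with "K" (3x3 intrinsics, pixels), "eye" and "attitude" of the camera in the world; the wrist camera has in their place "T_tool_cam" (4x4, takes a point from camera to tool coordinates, whose origin is the TCP and whose axes are the flange's). Camera axes: x right, y down, z forward; pixel columns grow to the right and rows downward; lengths in mm; the calibration is good to about 2 mm. A picture is of the moment at which its call begins: read the wrist's pose just before it. calibration takes no time and is no camera call.
- order.finish_job(): hands the job in; it is judged then, once.
Trained networks look in the newest picture that a camera, given by its name, has taken for a name from the list of things; names that differ only in an ending like _2 or _b are one class to them, and where a whole thing is asked for, a point or a joint stands for the part that bears it (a point fixed in the world has none). Each returns a list of dicts, best first, with "conf" (0 to 1); they miss things now and then, are a little off and sometimes report something else, mostly with a low value. They report only what shows in the picture. A call takes as long as a camera call. They do not tell look-alikes from the thing itself.
- nets.recognise(label, camera): "rect" ([left, top, right, bottom] as shares, 0 to 1, of the picture: columns of its width, rows of its height, round what is visible of it).
- nets.silhouettes(label, camera): "mask" (480x640 bool, what is visible of it) and "rect" ([left, top, right, bottom] as shares, 0 to 1, of the picture: columns of its width, rows of its height, round what is visible of it).
- nets.tip_of(label, camera): "location" ([column, row] as shares, 0 to 1, of the picture: columns of its width, rows of its height: a listed point, or the origin of a listed thing).
The state is a dict: "time": time; "joint_positions": joint angles; "joint_vel": joint speeds; "joint_efforts": joint torques, N m; "position": TCP position; "tool_rot": TCP orientation; "force": force on the tool from outside, world axes, zero at the start; "wrist_torque": the same for the moment, N m; "finger_gap": opening from 0.0 (shut) to 1.0 (fully open); "finger_force": force on a finger pad.
Only numpy, scipy, OpenCV 4.12 (cv2) and the standard library are available. Lean on these libraries where they do the work, as an engineer would, in place of code of your own. Each camera call takes 0.05 s, during which the arm holds its last target. There are 200 camera calls.

### The job

Set the bench up for the next experiment: stand each of the three narrow-necked brown bottles in the white spill dish of its own size, the smallest bottle in the smallest dish, the middle one in the middle one and the largest in the largest. They hold acid, so keep them upright and set them down gently, standing flat on the dish floor, and let go. Leave the two wide-mouthed jars, the wash bottle and the matchbox where they are.

Things in the scene. Friction and masses are not known exactly. Their poses are not given: they have to be found in the camera images.
- bottle_small_mid (a point): Centre (half-way up, on the axis) of the smallest of the three narrow-necked bottles: upright, round, dark brown glass with a blank paper label, a sloping shoulder, a neck and a white screw cap much narrower than the body. Body diameter 26 mm, straight-sided from its foot up to 40 mm, overall height 60 mm with the cap; cap diameter 16 mm, taking the top 13 mm. Its z axis points up; it is round, so its yaw means nothing. Loose, about 30 g (may differ by a third).
- bottle_medium_mid (a point): Centre (half-way up, on the axis) of the middle of the three narrow-necked bottles: upright, round, dark brown glass with a blank paper label, a sloping shoulder, a neck and a white screw cap much narrower than the body. Body diameter 42 mm, straight-sided from its foot up to 50 mm, overall height 74 mm with the cap; cap diameter 23 mm, taking the top 14 mm. Its z axis points up; it is round, so its yaw means nothing. Loose, about 100 g (may differ by a third).
- bottle_large_mid (a point): Centre (half-way up, on the axis) of the largest of the three narrow-necked bottles: upright, round, dark brown glass with a blank paper label, a sloping shoulder, a neck and a white screw cap much narrower than the body. Body diameter 56 mm, straight-sided from its foot up to 58 mm, overall height 88 mm with the cap; cap diameter 28 mm, taking the top 16 mm. Its z axis points up; it is round, so its yaw means nothing. Loose, about 220 g (may differ by a third).
- dish_small: The smallest of the three round, open, shallow white ceramic spill dishes, lying on the bench and fixed there (it does not slide). Outer diameter 56 mm, inner diameter 48 mm, so the smallest bottle stands in it with 11 mm to spare all round; rim 10 mm above the bench, inner floor 4 mm above the bench. Origin: centre of its underside, on the bench; z up.
- dish_medium: The middle of the three round, open, shallow white ceramic spill dishes, lying on the bench and fixed there (it does not slide). Outer diameter 72 mm, inner diameter 64 mm, so the middle bottle stands in it with 11 mm to spare all round; rim 10 mm above the bench, inner floor 4 mm above the bench. Origin: centre of its underside, on the bench; z up.
- dish_large: The largest of the three round, open, shallow white ceramic spill dishes, lying on the bench and fixed there (it does not slide). Outer diameter 86 mm, inner diameter 78 mm, so the largest bottle stands in it with 11 mm to spare all round; rim 10 mm above the bench, inner floor 4 mm above the bench. Origin: centre of its underside, on the bench; z up.
- jar_big_mid (a point): Centre (half-way up) of the bigger wide-mouthed jar: the same brown glass and white lid as the bottles but squat, with no shoulder or neck, its lid nearly as wide as the jar. 52 mm in diameter, 64 mm high, loose. Not to be moved.
- jar_little_mid (a point): Centre (half-way up) of the smaller wide-mouthed jar: like the bigger one, 38 mm in diameter, 46 mm high, loose. Not to be moved.
- wash_bottle_mid (a point): Point on the axis, 70 mm above the bench, of the white plastic wash bottle with a blue cap and a bent spout: 64 mm in diameter, about 200 mm high, its spout reaching 58 mm out from the axis along this point's x axis. Loose, stands at one side of the work. Not to be moved.
- matchbox_mid (a point): Centre of a yellow and brown matchbox lying flat: 36 mm along its x, 53 mm along its y, 15 mm high, loose, at the other side of the work. Not to be moved.
There are look-alikes about, which are no part of the job. Leave any yellow look-alike of the part that bears bottle_large_mid alone.

How it is judged (in metres and radians):
At the end, for the whole second after the job is handed in: Each of the three narrow-necked bottles stands in the dish of its own size: its axis within 15 mm of the dish's centre, its height within 4 mm of that when standing on the dish floor, tilted less than about 4.5 degrees, and at rest (under 20 mm/s and 0.2 rad/s) (horizontal distance between bottle_small_mid and dish_small below 0.015 m and z of bottle_small_mid in the frame of dish_small between 0.03 and 0.038 m and angle between each of bottle_small_mid, bottle_medium_mid, bottle_large_mid's own z axis and vertical below 0.08 rad and linear speed of each of bottle_small, bottle_medium, bottle_large below 0.02 m/s and angular speed of each of bottle_small, bottle_medium, bottle_large below 0.2 rad/s and horizontal distance between bottle_medium_mid and dish_medium below 0.015 m and z of bottle_medium_mid in the frame of dish_medium between 0.037 and 0.045 m and horizontal distance between bottle_large_mid and dish_large below 0.015 m and z of bottle_large_mid in the frame of dish_large between 0.044 and 0.052 m); the robot touches nothing.
It fails at once if a jar is shifted by more than 20 mm or tipped by more than about 17 degrees (distance of any of jar_big_mid, jar_little_mid from where it was at the start of the episode above 0.02 m or angle between any of jar_big_mid, jar_little_mid's own z axis and vertical above 0.3 rad).
It fails at once if the wash bottle or the matchbox is shifted by more than 20 mm or tipped by more than about 17 degrees (distance of any of wash_bottle_mid, matchbox_mid from where it was at the start of the episode above 0.02 m or angle between any of wash_bottle_mid, matchbox_mid's own z axis and vertical above 0.3 rad).
It fails at once if a brown bottle is tipped by more than about 34 degrees (angle between any of bottle_small_mid, bottle_medium_mid, bottle_large_mid's own z axis and vertical above 0.6 rad).
It fails at once if a brown bottle is dropped (it falls free of the fingers at more than 0.55 m/s, a drop of about 15 mm) ((linear speed of bottle_small above 0.55 m/s and contact force between the fingers and bottle_small below 0.1 N) or (linear speed of bottle_medium above 0.55 m/s and contact force between the fingers and bottle_medium below 0.1 N) or (linear speed of bottle_large above 0.55 m/s and contact force between the fingers and bottle_large below 0.1 N)).
It also fails if it takes over 96 s, if anything falls off the work surface, if the arm or the gripper's body presses on something with over 40 N, if the wrist force passes 120 N, or if a joint passes its speed limit or range.

## Working session

There is one attempt and no reset: what is moved stays moved. The work goes in short steps, Python scripts to look and compute and a shell command to move; the robot and the scene stay as the last step left them, time stands still between calls to the robot, and variables do not carry over. Pictures are saved under pics/ and viewed, at most 14 in all, crops included, and the job is handed in when it is done.

```bash
ls; mkdir -p pics
python3 - <<'E'
from bench import status, grab_frame, calibration
import cv2
print(status.state())
for n in ("scene","top"):
    p,d=grab_frame(n); cv2.imwrite(f"pics/{n}0.png",p); print(n,calibration(n))
print(calibration("wrist"))
E
```

```text
pics
{'time': 0.0, 'joint_positions': array([-1.17786271,  0.46948106, -0.04858958,  1.53369598,  0.02414963,
        1.14101489, -0.08229169]), 'joint_vel': array([ 0.00013064, -0.00091897,  0.00023065, -0.00043513, -0.00028063,
       -0.00113478,  0.00040315]), 'joint_efforts': array([ 1.28493626e-03, -5.07970834e+01, -8.03944515e-02, -2.36154020e+01,
       -6.14835299e-02,  3.78797692e-02,  1.81124674e-04]), 'position': array([276.11691082, 615.24652191, 208.17189639]), 'tool_rot': array([ 2.09329032e-01,  9.77844744e-01, -9.94740939e-04, -1.50544653e-04]), 'force': array([ 0.30125263,  0.17515293, -0.24233521]), 'wrist_torque': array([-0.07162729,  0.02628172,  0.04366024]), 'finger_force': 0.0, 'finger_gap': 0.9984992860932785}
scene {'K': array([[616.29545389,   0.        , 308.40283478],
       [  0.        , 616.29545389, 226.09283714],
       [  0.        ,   0.        ,   1.        ]]), 'eye': array([1488.51137721,  -24.57465455, 1206.82680085]), 'attitude': array([ 0.67882306,  0.64991588, -0.24000744, -0.24332085])}
top {'K': array([[573.2209085 ,   0.        , 303.33245852],
       [  0.        , 573.2209085 , 240.39710166],
       [  0.        ,   0.        ,   1.        ]]), 'eye': array([ 378.52195263,   -5.49335943, 1413.23802748]), 'attitude': array([-0.70028115,  0.7117429 , -0.04362015,  0.03355058])}
{'K': array([[373.4832724 ,   0.        , 321.93789821],
       [  0.        , 373.4832724 , 238.11713595],
       [  0.        ,   0.        ,   1.        ]]), 'T_tool_cam': array([[-8.27581502e-04, -9.53165119e-01, -3.02449286e-01,
         8.34945818e+01],
       [ 9.99999079e-01, -4.63356560e-04, -1.27600046e-03,
        -3.19294910e-01],
       [ 1.07609727e-03, -3.02450063e-01,  9.53164624e-01,
        -1.76039338e+02],
       [ 0.00000000e+00,  0.00000000e+00,  0.00000000e+00,
         1.00000000e+00]])}
```

View pics/top0.png

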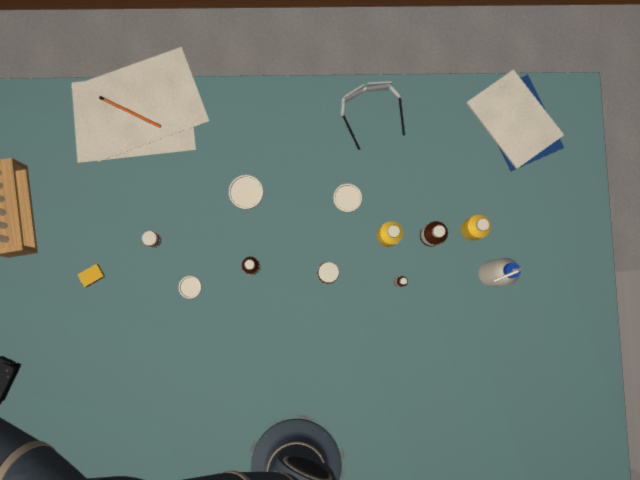

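View pics/scene0.png

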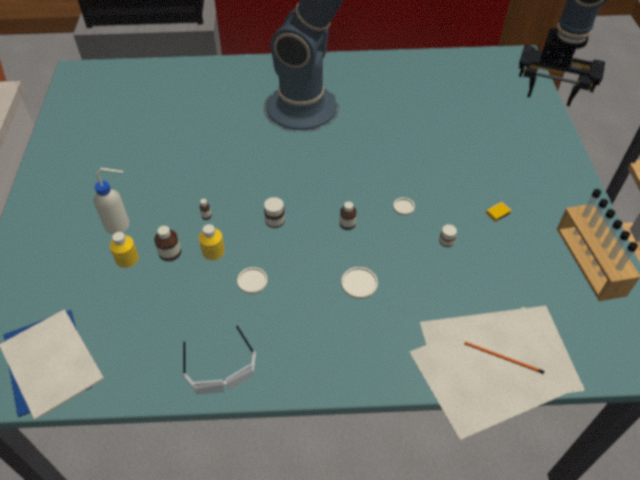

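The top view (up is +x, left is +y) shows the large bottle at (434,233) between two yellow look-alikes at (390,233) and (477,227). The small bottle is at (402,281) and the medium at (251,265). The dishes are at (190,287) small, (348,197) medium and (246,192) large, and the jars at (329,272) and (150,238). The scene view agrees with this.

```bash
cat > h.py <<'E'
import numpy as np, cv2
from scipy.spatial.transform import Rotation as R
from bench import status, grab_frame, calibration
def ray(cam,u,v,z,st=None):
    c=calibration(cam); K=c["K"]
    if cam=="wrist":
        T=np.eye(4); T[:3,:3]=R.from_quat(st["tool_rot"]).as_matrix(); T[:3,3]=st["position"]; T=T@c["T_tool_cam"]
        A,e=T[:3,:3],T[:3,3]
    else: A,e=R.from_quat(c["attitude"]).as_matrix(),c["eye"]
    d=A@np.linalg.solve(K,[u,v,1]); return e+d*(z-e[2])/d[2]
def white(p,u,v,r):
    "centre of the white blob nearest (u,v)"
    hsv=cv2.cvtColor(p,cv2.COLOR_BGR2HSV); m=((hsv[...,1]<70)&(hsv[...,2]>120)).astype(np.uint8)
    w=np.zeros_like(m); cv2.circle(w,(int(u),int(v)),r,1,-1); m&=w
    n,l,s,c=cv2.connectedComponentsWithStats(m); k=1+np.argmax(s[1:,4]); 
    x,y,ww,hh,a=s[k]; return c[k],(ww,hh,a)
E
python3 - <<'E'
from h import *
p,d=grab_frame("top")
for n,u,v,r,z in [("bs",403,281,7,60),("bm",250,264,9,74),("bl",439,231,9,88),("ds",190,287,16,10),("dm",348,198,20,10),("dl",246,192,24,10),("jb",329,272,14,64),("jl",150,238,12,46),("y1",394,231,9,88),("y2",482,225,9,88)]:
    c,s=white(p,u,v,r); q=ray("top",*c,z); print(n,c.round(1),s,q.round(0),"reach",np.hypot(*q[:2]).round(), "depth",d[int(c[1]),int(c[0])])
print(ray("top",91,275,15))
R0=R.from_quat(status.state()["tool_rot"]).as_matrix(); print(R0.round(3))
E
```

```text
bs [403.  280.5] (np.int32(7), np.int32(6), np.int32(38)) [ 428. -260.   60.] reach 501.0 depth 1353.9464
bm [248.9 264.3] (np.int32(10), np.int32(10), np.int32(75)) [471. 102.  74.] reach 482.0 depth 1340.702
bl [438.5 230.8] (np.int32(12), np.int32(12), np.int32(121)) [ 541. -342.   88.] reach 640.0 depth 1338.2118
ds [189.9 287. ] (np.int32(33), np.int32(33), np.int32(791)) [422. 251.  10.] reach 491.0 depth 1400.0641
dm [348. 198.] (np.int32(41), np.int32(41), np.int32(1257)) [ 636. -140.   10.] reach 652.0 depth 1428.2657
dl [245.9 191.9] (np.int32(49), np.int32(49), np.int32(1784)) [655. 114.  10.] reach 665.0 depth 1432.9808
jb [329.5 271.4] (np.int32(29), np.int32(29), np.int32(554)) [452. -86.  64.] reach 460.0 depth 1350.1859
jl [148.2 237.3] (np.int32(24), np.int32(25), np.int32(348)) [542. 345.  46.] reach 642.0 depth 1371.725
y1 [393.1 231.1] (np.int32(12), np.int32(11), np.int32(105)) [ 542. -236.   88.] reach 591.0 depth 1342.337
y2 [482.1 224.4] (np.int32(13), np.int32(12), np.int32(116)) [ 555. -445.   88.] reach 711.0 depth 1339.1783
[455.19604943 489.79632931  15.        ]
[[-0.912  0.409 -0.001]
 [ 0.409  0.912 -0.001]
 [-0.    -0.001 -1.   ]]
```

```bash
python3 -m crank '[[[0,0,0,0,0,8.23,1],[0,0,0,0,0,8.23,1],[0,0,0,0,0,8.23,1],[0,0,0,0,0,8.23,1],[0,0,0,0,0,8.23,1],[0,0,0,0,0,8.23,1],[0,0,0,0,0,8.23,1],[0,0,0,0,0,8.23,1]]]'
python3 -m crank '[[[-3.4,1.3,0,0,0,0,1],[-3.4,1.3,0,0,0,0,1],[-3.4,1.3,0,0,0,0,1],[-3.4,1.3,0,0,0,0,1],[-3.4,1.3,0,0,0,0,1],[-3.4,1.3,0,0,0,0,1],[-3.4,1.3,0,0,0,0,1],[-3.4,1.3,0,0,0,0,1],[-3.4,1.3,0,0,0,0,1],[-3.4,1.3,0,0,0,0,1],[-3.4,1.3,0,0,0,0,1],[-3.4,1.3,0,0,0,0,1],[-3.4,1.3,0,0,0,0,1],[-3.4,1.3,0,0,0,0,1],[-3.4,1.3,0,0,0,0,1],[0,0,0,0,0,0,1],[0,0,0,0,0,0,1]]]'
cat > w.py <<'E'
import sys
from h import *
st=status.state(); p,d=grab_frame("wrist"); cv2.imwrite(sys.argv[1],p)
print(st["time"],st["position"].round(1),R.from_quat(st["tool_rot"]).as_matrix().round(3).tolist(),st["finger_gap"],st["force"].round(1))
E
python3 w.py pics/w1.png
```

```text
time: 0.95
position: [276.1, 615.7, 208.8]
tool_rot: [0.709, 0.705, -0.0, 0.0]
force: [0.0, 1.2, -0.8]
finger_gap: 1.002
finger_force: 0.0
time: 2.65
position: [471.2, 105.4, 209.1]
tool_rot: [0.708, 0.706, -0.0, -0.0]
force: [-0.7, 0.4, -0.6]
finger_gap: 1.001
finger_force: 0.0
2.65 [471.2 105.4 209.1] [[0.002, 1.0, -0.0], [1.0, -0.002, 0.0], [0.0, -0.0, -1.0]] 1.0008625783537974 [-0.7  0.4 -0.6]
```

View pics/w1.png

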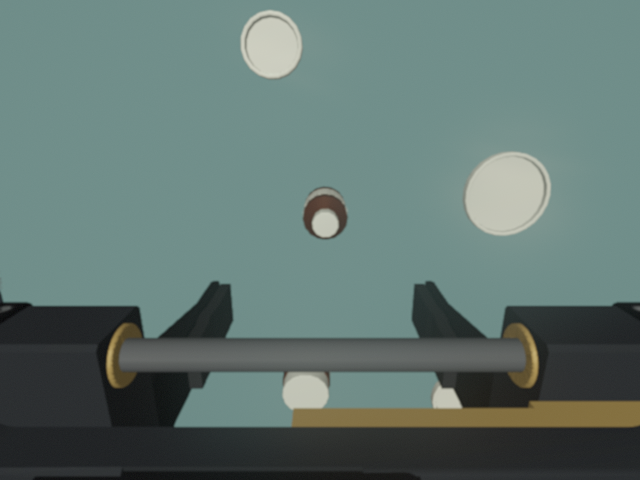

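The wrist view shows the medium bottle's cap at (326,222), the small dish at (272,45) and the large dish at (507,194).

Run:
```python
from h import *
st=status.state(); p,d=grab_frame("wrist")
for n,u,v,r,z in [("bm",326,224,16,74),("ds",272,45,36,10),("dl",507,194,46,10)]:
    c,s=white(p,u,v,r); print(n,c,s,ray("wrist",*c,z,st).round(1),d[int(c[1]),int(c[0])])
```

```text
bm [325.12096774 224.16129032] (np.int32(27), np.int32(29), np.int32(620)) [473.3 103.4  74. ] 322.73425
ds [272.  45.] (np.int32(73), np.int32(73), np.int32(4053)) [425.3 253.8  10. ] 342.14914
dl [507. 194.] (np.int32(93), np.int32(93), np.int32(6625)) [658.3 117.4  10. ] 383.4379
```

```bash
sed -i 's/m=((hsv.*$/m=((p[...,2]>p[...,1].astype(int)-12)\&(p[...,2]>130)\&(hsv[...,1]<70)).astype(np.uint8)/' h.py
python3 - <<'E'
from h import *
st=status.state(); p,d=grab_frame("wrist")
print(p[100,100],p[224,326],p[45,272])
for n,u,v,r,z in [("bm",326,224,16,74),("ds",272,45,50,10),("dl",507,194,60,10)]:
    c,s=white(p,u,v,r); print(n,c.round(1),s,ray("wrist",*c,z,st).round(1))
p,d=grab_frame("top")
for n,u,v,r,z in [("bs",403,281,9,60),("bm",250,264,11,74),("bl",439,231,11,88),("ds",190,287,19,10),("dm",348,198,24,10),("dl",246,192,28,10),("y1",394,231,9,88),("y2",482,225,9,88)]:
    c,s=white(p,u,v,r); q=ray("top",*c,z); print(n,c.round(1),s,q.round(1))
E
```

```text
[138 144 113] [184 197 195] [191 204 203]
bm [325.3 224.8] (np.int32(26), np.int32(28), np.int32(592)) [473.4 103.4  74. ]
ds [272.3  46.2] (np.int32(62), np.int32(69), np.int32(3304)) [425.2 253.3  10. ]
dl [506.7 195.3] (np.int32(87), np.int32(84), np.int32(5696)) [658.1 116.8  10. ]
bs [403.1 280.6] (np.int32(7), np.int32(6), np.int32(37)) [ 427.6 -260.    60. ]Traceback (most recent call last):
  File "<stdin>", line 8, in <module>
  File "h.py", line 15, in white
    n,l,s,c=cv2.connectedComponentsWithStats(m); k=1+np.argmax(s[1:,4]);
                                                     ~~~~~~~~~^^^^^^^^^
    return _wrapfunc(a, 'argmax', axis=axis, out=out, **kwds)
    return bound(*args, **kwds)
ValueError: attempt to get argmax of an empty sequence
```

```bash
python3 -m crank '[[[-0.2,0.1,2,0,0,0,1],[0,0,3,0,0,0,1],[0,0,3,0,0,0,1],[0,0,3,0,0,0,1],[0,0,3,0,0,0,1],[0,0,2,0,0,0,1],[0,0,1,0,0,0,1],[0,0,0.8,0,0,0,1],[0,0,0.6,0,0,0,1],[0,0,0,0,0,0,1],[0,0,0,0,0,0,1],[0,0,0,0,0,0,-1],[0,0,0,0,0,0,-1],[0,0,0,0,0,0,-1],[0,0,0,0,0,0,-1],[0,0,0,0,0,0,-1],[0,0,0,0,0,0,-1],[0,0,0,0,0,0,-1],[0,0,0,0,0,0,-1],[0,0,0,0,0,0,-1]]]'
```

```text
time: 4.85
position: [472.7, 103.9, 25.4]
tool_rot: [0.707, 0.707, 0.0, 0.0]
force: [1.0, 0.6, 0.5]
finger_gap: 0.467
finger_force: 30.0
```

```bash
python3 -m crank '[[[0,0,-0.5,0,0,0,-1],[0,0,-1.5,0,0,0,-1],[0,0,-2,0,0,0,-1],[0,0,-2,0,0,0,-1],[0,0,-2,0,0,0,-1],[0,0,-1.5,0,0,0,-1],[0,0,-0.5,0,0,0,-1],[-1,0.7,0,0,0,0,-1],[-2.2,1.5,0,0,0,0,-1],[-2.2,1.5,0,0,0,0,-1],[-2.2,1.5,0,0,0,0,-1],[-2.2,1.5,0,0,0,0,-1],[-2.2,1.5,0,0,0,0,-1],[-2.2,1.5,0,0,0,0,-1],[-2.2,1.5,0,0,0,0,-1],[-2.2,1.5,0,0,0,0,-1],[-2.2,1.5,0,0,0,0,-1],[-2.2,1.5,0,0,0,0,-1],[-1,0.7,0,0,0,0,-1],[0,0,0,0,0,0,-1]]]'
python3 w.py pics/w2.png
```

```text
time: 6.85
position: [635.8, -138.7, 124.0]
tool_rot: [0.708, 0.706, -0.001, -0.0]
force: [-1.1, -0.1, -1.2]
finger_gap: 0.471
finger_force: 30.0
6.85 [ 635.8 -138.7  124. ] [[0.003, 1.0, -0.002], [1.0, -0.003, -0.001], [-0.001, -0.002, -1.0]] 0.4706740620562592 [-1.1 -0.1 -1.2]
```

View pics/w2.png

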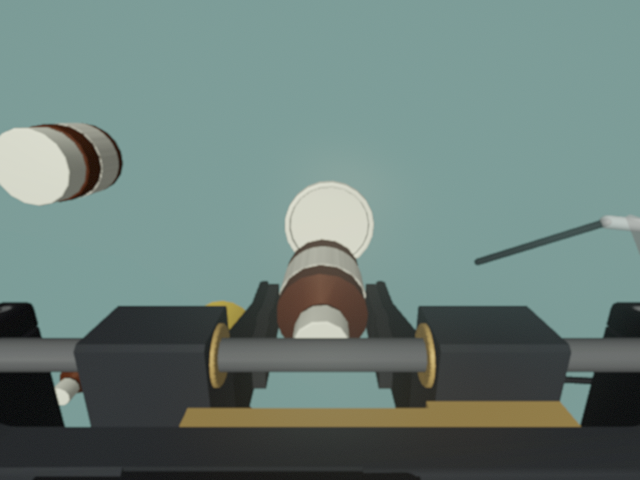

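The wrist view shows the held medium bottle upright at (322,290), with the medium dish behind it spanning columns 285–373 and its top edge at row 182. I'll fit the rim circle.

```bash
cat >> h.py <<'E'
def rim(p,st,u,v,r,D,vmax):
    "fit a circle of diameter D at z=10 to the outer edge of a dish, rows above vmax"
    from scipy.optimize import least_squares
    m=((p[...,2]>p[...,1].astype(int)-12)&(p[...,2]>130)).astype(np.uint8)
    w=np.zeros_like(m); cv2.circle(w,(u,v),r,1,-1); m&=w
    n,l,s,c=cv2.connectedComponentsWithStats(m); k=l[v,u]; m=(l==k).astype(np.uint8)
    cs,_=cv2.findContours(m,cv2.RETR_EXTERNAL,cv2.CHAIN_APPROX_NONE); q=max(cs,key=len)[:,0]; q=q[q[:,1]<vmax]
    P=np.array([ray("wrist",a,b,10,st)[:2] for a,b in q])
    f=least_squares(lambda c:np.hypot(*(P-c[:2]).T)-c[2],[*P.mean(0),D/2],loss="soft_l1")
    return f.x.round(1),np.sqrt(np.mean(f.fun**2)).round(2),len(q)
E
python3 - <<'E'
from h import *
st=status.state(); p,d=grab_frame("wrist")
print(rim(p,st,329,205,70,72,232),st["position"])
E
```

```text
(array([ 640.9, -136.6,   35.1]), np.float64(0.23), 132) [ 635.37729401 -136.70027774  124.0590842 ]
```

```bash
python3 -m crank '[[[0,0.45,0,0,0,0,-1],[0,0,1,0,0,0,-1],[0,0,2,0,0,0,-1],[0,0,2,0,0,0,-1],[0,0,2,0,0,0,-1],[0,0,1,0,0,0,-1],[0,0,0.5,0,0,0,-1],[0,0,0.4,0,0,0,-1],[0,0,0.2,0,0,0,-1],[0,0,0,0,0,0,-1],[0,0,0,0,0,0,-1]]]'
```

```text
time: 8.05
position: [641.2, -136.3, 34.9]
tool_rot: [0.707, 0.707, 0.0, 0.0]
force: [-0.1, -1.1, -0.3]
finger_gap: 0.473
finger_force: 30.0
```

```bash
python3 -m crank '[[[0,0,0.1,0,0,0,-1],[0,0,0.1,0,0,0,-1],[0,0,0.1,0,0,0,-1],[0,0,0.1,0,0,0,-1],[0,0,0.1,0,0,0,-1],[0,0,0,0,0,0,-1],[0,0,0,0,0,0,-1],[0,0,0,0,0,0,-1]]]'
```

```text
time: 8.85
position: [640.8, -136.2, 29.4]
tool_rot: [0.707, 0.707, 0.0, 0.0]
force: [-1.1, 1.2, 0.8]
finger_gap: 0.469
finger_force: 30.0
```

```bash
python3 -m crank '[[[0,0,0,0,0,0,0.2],[0,0,0,0,0,0,0.6],[0,0,0,0,0,0,1],[0,0,0,0,0,0,1],[0,0,0,0,0,0,1],[0,0,-0.5,0,0,0,1],[0,0,-1,0,0,0,1],[0,0,-1.5,0,0,0,1],[0,0,-3,0,0,0,1],[0,0,-3,0,0,0,1],[0,0,-3,0,0,0,1],[0,0,-3,0,0,0,1],[-3.4,-1.6,0,0,0,0,1],[-3.4,-1.6,0,0,0,0,1],[-3.4,-1.6,0,0,0,0,1],[-3.4,-1.6,0,0,0,0,1],[-3.4,-1.6,0,0,0,0,1],[-3.4,-1.6,0,0,0,0,1],[0,0,0,0,0,0,1],[0,0,0,0,0,0,1]]]'
python3 w.py pics/w3.png
```

```text
time: 10.85
position: [544.3, -341.4, 180.6]
tool_rot: [0.708, 0.706, 0.0, 0.001]
force: [0.2, -0.2, -0.9]
finger_gap: 1.0
finger_force: 0.0
10.85 [ 544.3 -341.4  180.6] [[0.003, 1.0, 0.002], [1.0, -0.003, -0.0], [-0.0, 0.002, -1.0]] 0.9997210185097949 [ 0.2 -0.2 -0.9]
```

View pics/w3.png

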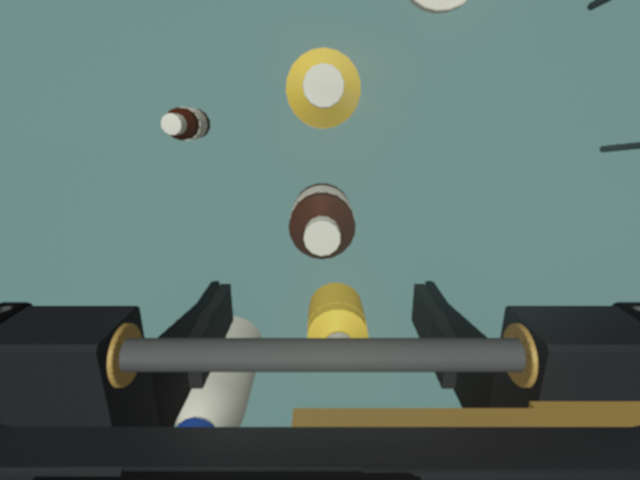

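The view shows the large bottle's cap at (322,237), between yellow caps at (323,86) and (340,335). The small bottle's cap is at (174,124), and the wash bottle is at (225,370). I'll measure those and the wash bottle spout.

Run:
```python
from h import *
st=status.state(); p,d=grab_frame("wrist"); print(st["position"])
for n,u,v,r,z in [("bl",322,237,24,88),("bs",174,124,16,60),("y1",323,86,24,88)]:
    c,s=white(p,u,v,r); print(n,c.round(1),s,ray("wrist",*c,z,st).round(1))
t,d=grab_frame("top"); d=d[:,:]
for u,v in [(495,280),(520,268),(512,270),(485,272)]: print(u,v,ray("top",u,v,200).round(),ray("top",u,v,150).round())
```

```text
[ 545.23597748 -339.73904244  180.1832739 ]
bl [320.2 238.3] (np.int32(37), np.int32(41), np.int32(1163)) [ 543.8 -342.    88. ]
bs [170.4 125.3] (np.int32(22), np.int32(22), np.int32(387)) [ 430.2 -260.7   60. ]
y1 [322.1  87.8] (np.int32(41), np.int32(45), np.int32(1450)) [ 545.4 -236.4   88. ]
495 280 [ 421. -429.  200.] [ 422. -447.  150.]
520 268 [ 445. -484.  200.] [ 448. -504.  150.]
512 270 [ 441. -467.  200.] [ 444. -486.  150.]
485 272 [ 438. -409.  200.] [ 440. -426.  150.]
```

```bash
python3 -m crank '[[[-0.15,-0.15,2,0,0,0,1],[0,0,3,0,0,0,1],[0,0,3,0,0,0,1],[0,0,2.5,0,0,0,1],[0,0,1.5,0,0,0,1],[0,0,1,0,0,0,1],[0,0,0.8,0,0,0,1],[0,0,0.6,0,0,0,1],[0,0,0,0,0,0,1],[0,0,0,0,0,0,1],[0,0,0,0,0,0,-1],[0,0,0,0,0,0,-1],[0,0,0,0,0,0,-1],[0,0,0,0,0,0,-1],[0,0,0,0,0,0,-1],[0,0,0,0,0,0,-1],[0,0,0,0,0,0,-1],[0,0,0,0,0,0,-1]]]'
```

```text
time: 12.8
position: [543.9, -341.7, 35.5]
tool_rot: [0.707, 0.707, 0.0, 0.001]
force: [2.7, -0.2, 1.6]
finger_gap: 0.63
finger_force: 30.0
```

```bash
python3 -m crank '[[[0,0,-0.5,0,0,0,-1],[0,0,-1.5,0,0,0,-1],[0,0,-2.5,0,0,0,-1],[0,0,-2.5,0,0,0,-1],[0,0,-2.5,0,0,0,-1],[0,0,-1.5,0,0,0,-1],[0,0,-0.5,0,0,0,-1],[1,0.2,0,0,0,0,-1],[2,0.5,0,0,0,0,-1],[3,0.8,0,0,0,0,-1],[3,0.8,0,0,0,0,-1],[3,0.8,0,0,0,0,-1],[3,0.8,0,0,0,0,-1],[3,0.8,0,0,0,0,-1],[3,0.8,0,0,0,0,-1],[3,0.8,0,0,0,0,-1]]]'
python3 -m crank '[[[3,0.7,0,0,0,0,-1],[3,0.7,0,0,0,0,-1],[3,0.7,0,0,0,0,-1],[3,0.7,0,0,0,0,-1],[3,0.7,0,0,0,0,-1],[3,0.7,0,0,0,0,-1],[2,0.5,0,0,0,0,-1],[1,0.2,0,0,0,0,-1],[0,0,0,0,0,0,-1],[0,0,0,0,0,0,-1]]]'
python3 w.py pics/w4.png
```

```text
time: 14.4
position: [605.1, -99.0, 148.4]
tool_rot: [0.707, 0.707, -0.001, -0.002]
force: [-0.4, 0.2, -1.6]
finger_gap: 0.627
finger_force: 30.0
time: 15.4
position: [654.8, 106.3, 149.9]
tool_rot: [0.708, 0.706, -0.001, 0.0]
force: [0.1, 0.0, -2.1]
finger_gap: 0.634
finger_force: 30.0
15.4 [654.8 106.3 149.9] [[0.002, 1.0, -0.001], [1.0, -0.002, -0.002], [-0.002, -0.001, -1.0]] 0.6335463484009108 [ 0.1  0.  -2.1]
```

View pics/w4.png

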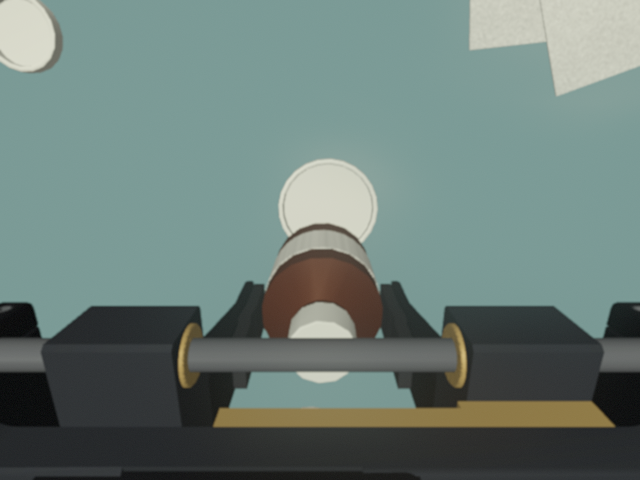

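The large bottle is held upright, with its cap at (322,340). The large dish's rim runs from column 278 to 378 with its top at row 159. I'll fit the rim.

Run:
```python
from h import *
st=status.state(); p,d=grab_frame("wrist")
print(rim(p,st,328,190,70,86,222),st["position"])
```

```text
(array([659.2, 115.7,  42.4]), np.float64(0.27), 169) [654.92772639 105.73672957 150.14081672]
```

```bash
python3 -m crank '[[[0.5,0.2,0,0,0,0,-1],[0.5,0.2,0.5,0,0,0,-1],[0,0,1,0,0,0,-1],[0,0,2,0,0,0,-1],[0,0,2,0,0,0,-1],[0,0,2,0,0,0,-1],[0,0,1.5,0,0,0,-1],[0,0,0.7,0,0,0,-1],[0,0,0.3,0,0,0,-1],[0,0,0.2,0,0,0,-1],[0,0,0.1,0,0,0,-1],[0,0,0.1,0,0,0,-1],[0,0,0,0,0,0,-1],[0,0,0,0,0,0,-1],[0,0,0,0,0,0,-1]]]'
```

```text
time: 17.0
position: [659.4, 118.4, 46.5]
tool_rot: [0.707, 0.707, 0.0, 0.0]
force: [-0.1, 0.6, -3.7]
finger_gap: 0.633
finger_force: 30.0
```

```bash
python3 -m crank '[[[-0.1,0,0.2,0,0,0,-1],[0,0,0.1,0,0,0,-1],[0,0,0.1,0,0,0,-1],[0,0,0.1,0,0,0,-1],[0,0,0.05,0,0,0,-1],[0,0,0.05,0,0,0,-1],[0,0,0,0,0,0,-1],[0,0,0,0,0,0,-1],[0,0,0,0,0,0,-1]]]'
```

```text
time: 17.9
position: [659.3, 117.4, 40.3]
tool_rot: [0.707, 0.707, 0.0, -0.0]
force: [-0.2, -0.0, -2.7]
finger_gap: 0.632
finger_force: 30.0
```

```bash
python3 -m crank '[[[0,0,0.05,0,0,0,-1],[0,0,0,0,0,0,-1],[0,0,0,0,0,0,-1],[0,0,0.03,0,0,0,-1],[0,0,0,0,0,0,-1],[0,0,0,0,0,0,-1],[0,0,0,0,0,0,-1]]]'
```

```text
time: 18.6
position: [659.3, 117.3, 39.5]
tool_rot: [0.707, 0.707, 0.0, 0.0]
force: [-1.0, 0.7, -1.8]
finger_gap: 0.632
finger_force: 30.0
```

```bash
python3 -m crank '[[[0,0,0,0,0,0,0.5],[0,0,0,0,0,0,0.8],[0,0,0,0,0,0,1],[0,0,0,0,0,0,1],[0,0,0,0,0,0,1],[0,0,-0.5,0,0,0,1],[0,0,-1.5,0,0,0,1],[0,0,-3,0,0,0,1],[0,0,-3,0,0,0,1],[0,0,-3,0,0,0,1],[0,0,-3,0,0,0,1]]]'
python3 -m crank '[[[-2.7,-1.7,0,0,0,0,1],[-2.7,-1.7,0,0,0,0,1],[-2.7,-1.7,0,0,0,0,1],[-2.7,-1.7,0,0,0,0,1],[-2.7,-1.7,0,0,0,0,1],[-2.7,-1.7,0,0,0,0,1],[-2.7,-1.6,0,0,0,0,1],[-2.7,-1.6,0,0,0,0,1],[-2.7,-1.6,0,0,0,0,1],[-2.7,-1.6,0,0,0,0,1],[-2.7,-1.6,0,0,0,0,1],[-2.7,-1.6,0,0,0,0,1],[-2.7,-1.6,0,0,0,0,1],[-2.6,-1.6,0,0,0,0,1],[0,0,0,0,0,0,1],[0,0,0,0,0,0,1],[0,0,0,0,0,0,1]]]'
python3 w.py pics/w5.png
python3 - <<'E'
from h import *
st=status.state(); p,d=grab_frame("top"); cv2.imwrite("pics/top5.png",p[150:350,100:560].repeat(1,0))
E
```

```text
time: 19.7
position: [659.5, 117.2, 182.2]
tool_rot: [0.707, 0.707, 0.001, 0.0]
force: [0.5, -0.4, -0.7]
finger_gap: 0.998
finger_force: 0.0
time: 21.4
position: [430.1, -258.8, 179.9]
tool_rot: [0.707, 0.708, 0.001, 0.0]
force: [0.9, 0.3, 0.5]
finger_gap: 0.998
finger_force: 0.0
21.4 [ 430.1 -258.8  179.9] [[-0.001, 1.0, 0.001], [1.0, 0.001, 0.001], [0.001, 0.001, -1.0]] 0.9984269143590573 [0.9 0.3 0.5]
```

View pics/w5.png

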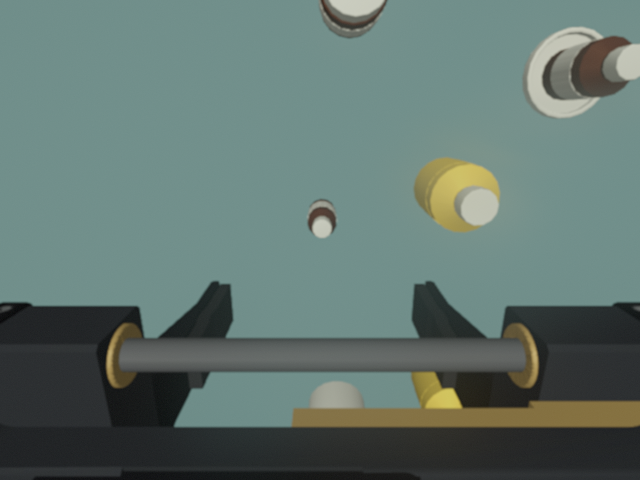

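View pics/top5.png

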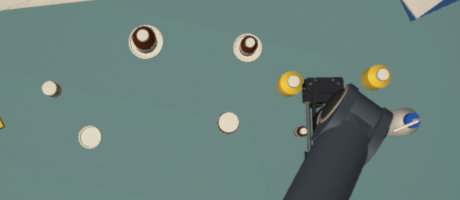

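The wrist view shows the small bottle's cap at (321,228), centred between the fingers. The medium bottle stands in its dish at the top right. In the top crop the large and medium bottles stand in their dishes at (145,40) and (249,46), and the jars are untouched.

Run:
```python
from h import *
st=status.state(); p,d=grab_frame("wrist"); print(st["position"])
c,s=white(p,321,228,14); print(c.round(1),s,ray("wrist",*c,60,st).round(1))
for u,v in[(488,280),(470,240)]: print(ray("top",u,v,300),ray("top",u,v,450))
```

```text
[ 430.04279561 -258.4974051   179.56566059]
[321.7 227.2] (np.int32(19), np.int32(21), np.int32(328)) [ 429.6 -259.9   60. ]
[ 417.28210457 -380.73302126  300.        ] [ 412.05948133 -330.17245121  450.        ]
[ 496.15344687 -349.36589021  300.        ] [ 480.30353544 -303.03179243  450.        ]
```

With the jaws along x, the gripper body would come within a few mm of the yellow cap, so I'll turn them 90° here. The tool axes then become x = +X and y = −Y.

```bash
python3 -m crank '[[[0,0,0,0,0,8.2,1],[0,0,0,0,0,8.2,1],[0,0,0,0,0,8.2,1],[0,0,0,0,0,8.2,1],[0,0,0,0,0,8.2,1],[0,0,0,0,0,8.2,1],[0,0,0,0,0,8.2,1],[0,0,0,0,0,8.2,1],[0,0,0,0,0,8.2,1],[0,0,0,0,0,8.1,1],[0,0,0,0,0,8.1,1],[0,0,0,0,0,0,1],[0,0,0,0,0,0,1]]]'
python3 - <<'E'
from h import *
st=status.state(); p,d=grab_frame("wrist"); print(st["position"],st["joint_positions"].round(2),R.from_quat(st["tool_rot"]).as_matrix().round(3).tolist())
c,s=white(p,321,228,24); print(c.round(1),s,ray("wrist",*c,60,st).round(1))
E
```

```text
time: 22.85
position: [429.6, -259.0, 179.3]
tool_rot: [1.0, 0.002, -0.0, -0.0]
force: [0.8, -0.4, -0.2]
finger_gap: 0.998
finger_force: 0.0
[ 429.55470455 -259.02396175  179.29244399] [-0.34  0.32  0.99  2.01 -0.32  0.98 -0.76] [[1.0, 0.004, -0.0], [0.004, -1.0, 0.0], [-0.0, -0.0, -1.0]]
[323.5 225.3] (np.int32(20), np.int32(19), np.int32(306)) [ 430.2 -260.9   60. ]
```

```bash
python3 -m crank '[[[0,0.15,2,0,0,0,1],[0,0,3,0,0,0,1],[0,0,3,0,0,0,1],[0,0,3,0,0,0,1],[0,0,2,0,0,0,1],[0,0,1,0,0,0,1],[0,0,1,0,0,0,1],[0,0,0.5,0,0,0,1],[0,0,0.4,0,0,0,1],[0,0,0,0,0,0,1],[0,0,0,0,0,0,1]]]'
```

```text
time: 24.0
position: [429.6, -261.3, 20.9]
tool_rot: [1.0, 0.0, 0.0, 0.0]
force: [-0.1, 1.0, -0.3]
finger_gap: 1.001
finger_force: 0.0
```

```bash
python3 -m crank '[[[0,0,0,0,0,0,-1],[0,0,0,0,0,0,-1],[0,0,0,0,0,0,-1],[0,0,0,0,0,0,-1],[0,0,0,0,0,0,-1],[0,0,0,0,0,0,-1],[0,0,0,0,0,0,-1],[0,0,0,0,0,0,-1],[0,0,0,0,0,0,-1]]]'
```

```text
time: 24.9
position: [429.2, -261.1, 20.4]
tool_rot: [1.0, -0.0, -0.0, -0.0]
force: [0.6, 0.2, 0.1]
finger_gap: 0.282
finger_force: 30.0
```

```bash
python3 -m crank '[[[0,0,-0.5,0,0,0,-1],[0,0,-1.5,0,0,0,-1],[0,0,-2.5,0,0,0,-1],[0,0,-2.5,0,0,0,-1],[0,0,-2.5,0,0,0,-1],[0,0,-1.5,0,0,0,-1],[0,0,-0.5,0,0,0,-1],[0,-1,0,0,0,0,-1],[0,-2,0,0,0,0,-1],[0,-3,0,0,0,0,-1],[0,-3,0,0,0,0,-1],[0,-3,0,0,0,0,-1],[0,-3,0,0,0,0,-1],[0,-3,0,0,0,0,-1],[0,-3,0,0,0,0,-1],[0,-3,0,0,0,0,-1]]]'
python3 -m crank '[[[-0.45,-3,0,0,0,0,-1],[0,-3,0,0,0,0,-1],[0,-3,0,0,0,0,-1],[0,-3,0,0,0,0,-1],[0,-3,0,0,0,0,-1],[0,-3,0,0,0,0,-1],[0,-3,0,0,0,0,-1],[0,-3,0,0,0,0,-1],[0,-2.4,0,0,0,0,-1],[0,-1,0,0,0,0,-1],[0,0,0,0,0,0,-1],[0,0,0,0,0,0,-1],[0,0,0,0,0,0,-1]]]'
python3 w.py pics/w6.png
```

```text
time: 26.5
position: [427.7, -19.2, 134.4]
tool_rot: [1.0, 0.0, -0.001, 0.0]
force: [-0.3, -0.5, 0.0]
finger_gap: 0.278
finger_force: 30.0
time: 27.8
position: [424.7, 251.2, 135.3]
tool_rot: [1.0, -0.001, -0.0, 0.0]
force: [0.5, -0.2, -0.1]
finger_gap: 0.282
finger_force: 30.0
27.8 [424.7 251.2 135.3] [[1.0, -0.003, -0.001], [-0.003, -1.0, -0.0], [-0.001, 0.0, -1.0]] 0.2816132038326411 [ 0.5 -0.2 -0.1]
```

View pics/w6.png

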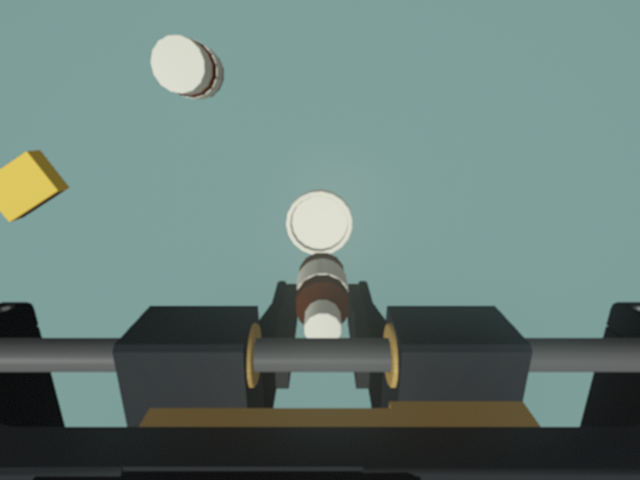

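The small bottle is held upright, with its cap at (322,318). The small dish's rim runs from column 286 to 352 and is centred near (319,222).

Run:
```python
from h import *
st=status.state(); p,d=grab_frame("wrist")
print(rim(p,st,319,215,60,56,248),st["position"])
```

```text
(array([425.5, 253. ,  27.6]), np.float64(0.28), 143) [424.74217706 251.34505544 135.40720985]
```

```bash
python3 -m crank '[[[0,-0.15,0.5,0,0,0,-1],[0,0,1.5,0,0,0,-1],[0,0,2,0,0,0,-1],[0,0,2,0,0,0,-1],[0,0,2,0,0,0,-1],[0,0,1.5,0,0,0,-1],[0,0,0.7,0,0,0,-1],[0,0,0.2,0,0,0,-1],[0,0,0.1,0,0,0,-1],[0,0,0.1,0,0,0,-1],[0,0,0.1,0,0,0,-1],[0,0,0.1,0,0,0,-1],[0,0,0.1,0,0,0,-1],[0,0,0,0,0,0,-1],[0,0,0,0,0,0,-1],[0,0,0,0,0,0,-1]]]'
```

```text
time: 29.5
position: [424.8, 254.4, 26.5]
tool_rot: [1.0, -0.0, 0.0, -0.0]
force: [-0.2, 0.5, -1.0]
finger_gap: 0.281
finger_force: 30.0
```

```bash
python3 -m crank '[[[0,0.1,0.1,0,0,0,-1],[0,0,0.05,0,0,0,-1],[0,0,0.05,0,0,0,-1],[0,0,0,0,0,0,-1],[0,0,0,0,0,0,-1],[0,0,0,0,0,0,-1]]]'
```

```text
time: 30.1
position: [424.8, 253.4, 24.4]
tool_rot: [1.0, -0.0, 0.0, -0.0]
force: [0.2, 0.1, -0.3]
finger_gap: 0.275
finger_force: 30.0
```

```bash
python3 -m crank '[[[0,0,0,0,0,0,-0.2],[0,0,0,0,0,0,0.2],[0,0,0,0,0,0,0.6],[0,0,0,0,0,0,1],[0,0,0,0,0,0,1],[0,0,-0.5,0,0,0,1],[0,0,-1.5,0,0,0,1],[0,0,-3,0,0,0,1],[0,0,-3,0,0,0,1],[0,0,-3,0,0,0,1],[0,0,-3,0,0,0,1],[0,0,-3,0,0,0,1],[0,-4,0,0,0,0,1],[0,-4,0,0,0,0,1],[0,-4,0,0,0,0,1],[0,-4,0,0,0,0,1],[0,-4,0,0,0,0,1],[0,0,0,0,0,0,1],[0,0,0,0,0,0,1]]]'
python3 - <<'E'
from h import *
p,d=grab_frame("scene"); cv2.imwrite("pics/s7.png",cv2.resize(p[150:320,80:540],None,fx=1.7,fy=1.7))
p,d=grab_frame("top"); cv2.imwrite("pics/t7.png",cv2.resize(p[150:320,60:520],None,fx=1.7,fy=1.7))
def cw(u,v,r,z):
    c,s=white(p,u,v,r); return c,s,ray("top",*c,z).round(1)
print(status.state()["joint_positions"])
E
```

```text
time: 32.0
position: [424.6, 453.6, 195.0]
tool_rot: [1.0, 0.001, 0.0, 0.0]
force: [0.1, -0.8, 0.9]
finger_gap: 0.998
finger_force: 0.0
[-1.49098444  0.50178681  0.86534555  1.72296033 -0.41983544  1.1135973
 -2.06969949]
```

View pics/s7.png

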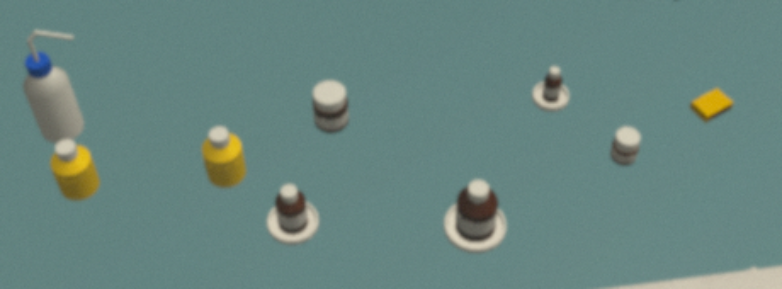

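View pics/t7.png

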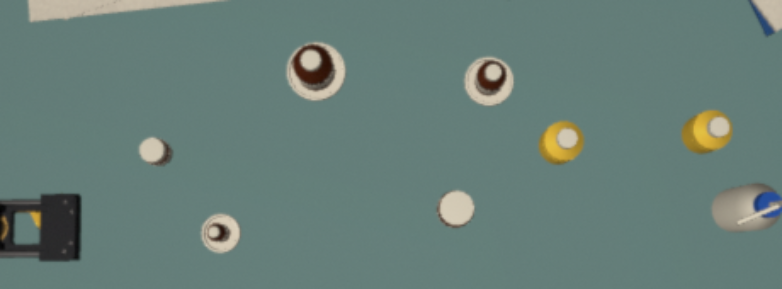

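All three bottles stand upright inside their own dishes: large at (311,60), medium at (493,72) and small at (214,232) in the top crop. The jars, wash bottle and matchbox are in place. One numeric check before handing in.

Run:
```python
from h import *
p,d=grab_frame("top")
g=p.min(2)
for n,u,v,z,D in [("large",242.9,185.3,92,(245.9,191.8)),("medium",350,192.4,78,(347.7,197.6)),("small",185.9,286.5,64,(189.6,287))]:
    best=[]
    c,s=white(p,u,v,6); q=ray("top",*c,z); o=ray("top",*D,10); print(n,c.round(1),s,q.round(1),o.round(1),"dist",np.hypot(*(q-o)[:2]).round(1))
```

```text
large [242.1 184.8] (np.int32(12), np.int32(12), np.int32(108)) [656.3 115.5  92. ] [655.8 113.7  10. ] dist 1.9
medium [349.7 192. ] (np.int32(10), np.int32(9), np.int32(74)) [ 638.2 -137.6   78. ] [ 637.5 -138.9   10. ] dist 1.5
small [183.6 285.6] (np.int32(10), np.int32(13), np.int32(76)) [424.1 256.2  64. ] [422.4 252.   10. ] dist 4.5
```

```bash
python3 -c "
from bench import order; print(order.finish_job())"
```

```text
the job is handed in; nothing more can be done
None
```

The job is handed in at about 32 s on the robot clock, with no verdict returned: all three bottles stand upright in their own dishes, measured about 2 to 5 mm off centre (limit 15 mm), and nothing else looked moved in the final pictures.

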